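Hold a photometer's shutter open at the index

ROBOT

A 7-joint arm with a two-finger parallel gripper is mounted at the origin on the work surface. World frame = base frame: x ahead of the robot, y to its left, z up, the work surface at z = 0. Lengths are in m, angles in rad, forces in N, time in s.
With the tool pointing down it reaches from about 0.425 to 0.875 m from the base axis. Payload 8.4 kg.
Tool frame: the origin (TCP) lies at the very end of the fingers, on their centre line; the grasp point (between the pads) lies 19 mm behind it; z points along the fingers, y is the line along which they close (so a half turn about z gives the same grasp; the last joint's range is limited). The gripper opens to 87 mm and grips with 3 to 60 N. Pads are 19 mm wide; open, the fingers measure 117 mm over their backs; the gripper's body (75 mm by 190 mm) begins 51 mm behind the grasp point.
Start: joints at [1.148, 0.333, 0.04, 1.465, -0.013, 1.343, -0.059], TCP at [0.207, -0.616, 0.223] pointing down, gripper open.
Joint ranges: [-2.58, 2.58], [-0.38, 2.09], [-1.3, 1.39], [0.25, 2.4], [-1.5, 4.64], [0.08, 2.09], [-2.65, 2.65]. Speed limits (rad/s): [2.22, 2.22, 2.79, 2.79, 3.14, 3.14, 3.14].

INTERFACE

Orientations are given as a unit quaternion [x, y, z, w].
In Python, from cell import env, optics, ticket gives the robot as it stands. The module is installed in compiled form; this text tells all that it offers.
- The arm moves only by the tool move_arm, never from a script. Its argument "increments" is a list of rows, each an object of numbers: "x", "y", "z": the shift along the tool's x, y, z in units of 30 mm (1.0 is 30 mm); "wx", "wy", "wz": the turn, a rotation vector about the tool's x, y, z in units of 8 degrees (1.0 is 8 degrees); "hand": the opening, from 0 (shut) to 1 (fully open). A call has 1 to 20 rows; each row shifts and turns the commanded pose from where the row before left it, along the tool's axes as they then stand; what a row does not reach is not made up. A row lasts 1/10 s, in which the tool goes at most 50 mm and 8.59 degrees, less where a joint would pass 70% of its speed; a pose out of reach is approached as far as the arm can. A call is refused whole if a number of a shift passes 1 or a number of a turn 1, either way. A call with a gripper value outside its range is refused whole. The fingers move at their own pace and stop on an object; "grip_force" is the grip in N (left out, the last holds). Time passes only in rows, so rows that do not move let the fingers close. It gives the time, the measured TCP pose, the force, the opening and the grip force at its end, in the units of the state.
- env.observe(): the state, without advancing time (a new reading comes with each control period).
- optics.snapshot(name): name is "scene" or "top" or "wrist"; returns the picture (384x512x3 uint8, blue, green, red); there is no depth.
- optics.camera_params(name): a dict with "fovy" (degrees; the focal length in pixels is half the picture's height over the tangent of half this angle, whatever the lens; pixels are square), "cx", "cy" (the principal point, pixels), "dist" ([k1, k2, p1, p2, k3] as OpenCV has them; the pictures are not rectified), "R" (3x3) and "t" (3): a world point X has camera coordinates R X + t. Camera axes: x right, y down, z forward; pixel columns grow to the right and rows downward; lengths in m; the calibration is good to about 2 mm. A picture is of the moment at which its call begins: read the wrist's pose just before it. camera_params takes no time and is no camera call; for the wrist camera it gives the pose at the moment of the call.
- ticket.job_done(): hands the job in; it is judged then, once.
The state is a dict: "time_s": time; "joints": joint angles; "qd": joint speeds; "effort": joint torques, N m; "ee_pos": TCP position; "tool_rot": TCP orientation; "ft_force": force on the tool from outside, world axes, zero at the start; "torque": the same for the moment, N m; "grip_width": opening from 0.0 (shut) to 1.0 (fully open); "grasp_force": force on a finger pad.
Only numpy, scipy, OpenCV 4.12 (cv2) and the standard library are available. Lean on these libraries where they do the work, as an engineer would, in place of code of your own. Each camera call takes 0.05 s, during which the arm holds its last target. There are 200 camera calls.

TASK

Switch on the photometer's lamp by throwing the toggle lever on the small grey supply box fully over to the end with the little pilot-lamp dome. Then, with the gripper, pull the upright tab of the steel spring-return shutter slide on top of the photometer until its pointer is level with the black index clip beside it, and keep it there: finish while still holding the slide still at the index, because it springs shut if let go. Open the shutter only once the lamp is on, do not shift the index clip, and leave the beaker, the two cups, the glass dish and the spatula where they are.

Things in the scene. Friction and masses are not known exactly. Their poses are not given: they have to be found in the camera images.
- photometer: beige photometer, slate top, 220 (x) x 170 (y) mm, top 90 mm above the bench; fixed. Origin: centre of underside. Its -x side (meter, dial) faces the robot roughly. On top: shutter slide along its x between low rails, index rail at +y, round black sample-well cap (centre x +70 mm, 58 mm across, 30 mm high)
- shutter: steel slide, axes as the photometer; origin on its top under the tab (photometer x -40 mm, y 0 when shut). Plate 54 mm wide, 6 mm high; upright tab 12 mm thick (x), 40 wide (y), up to 48 mm above the photometer's top. Pulls out along photometer -x, up to 85 mm, against a spring: 3.6 N plus 0.9 N per 10 mm. Thin pointer arm from the tab's foot towards +y, 7 to 10 mm above the top
- shutter_grip (a point): centre of the tab, 32 mm above the photometer's top and 16 mm below the tab's upper edge; axes as the photometer. Pinch the tab across its 12 mm thickness from above (fingers in front of and behind it)
- pointer_tip (a point): tip of the shutter's pointer: on the tab's middle plane (same photometer x as the tab), 56 mm to +y of it; moves with the shutter. Axes as the photometer
- index_mark (a point): face of the black index clip next to the pointer tip; axes as the photometer. Clip foot 14 x 18 mm at photometer y +61 to +79 mm, upright fin 4 mm thick (x), top 27 mm above the photometer's top. Stiff on its rail, 35 to 65 mm from the shut pointer towards photometer -x. On the mark: pointer_tip and index_mark have the same photometer x
- lamp_box: grey supply box, 120 (x) x 90 (y) x 65 mm high, fixed, left or right of the photometer. Origin: centre of underside. Its toggle lever swings in its x-z plane between two cheeks (60 mm long, tops 81 mm above the bench, 24 mm apart inside); pilot-lamp dome (14 mm) on top at its +x end, 48 mm from the middle, 76 mm above the bench. Pushing the lever towards +x turns it on
- lever_pivot (a point): the lever's hinge axis, above the box's centre, 74 mm above the bench; axes as the box
- lever_knob (a point): centre of the lever's black ball (26 mm diameter), 65 mm from the pivot, on a 10 mm rod; about 34 mm to box -x of the pivot and 129 mm above the bench when off
- lamp_lever (a joint): lever angle in rad: 0 = off, leaning 0.55 rad towards box -x; 1.1 = on, leaning 0.55 rad towards box +x (the pilot-lamp end). Moves with under 2 N at the ball; past upright (0.55) it falls over to the nearer stop by its own weight and stays there
- beaker: glass beaker, 64 mm across, 75 mm tall, standing on the white magnetic stirrer (130 x 110 mm, 55 mm high); loose bystander, origin at the centre of its underside
- cup_a: white plastic sample cup, 52 mm across, 55 mm tall, in front of the photometer; loose bystander, origin at the centre of its underside
- cup_b: second, identical sample cup in front of the photometer; loose bystander, origin at the centre of its underside
- dish: glass culture dish, 90 mm across, 16 mm high, out on the left; loose bystander, origin at the centre of its underside
- spatula: spatula, 180 mm long, lying out on the right; loose bystander
Not all that is in view belongs to the job. Leave any orange or purple look-alike of the lamp_box alone.

How it is judged:
On the way, in this order (a step that is already met when the one before it is completed fails the run):
1. the lamp lever is fully over to on (value of joint lamp_lever above 0.95 rad), for 0.2 s.
2. the gripper holds the shutter with its pointer at the index (x of pointer_tip in the frame of index_mark between -0.005 and 0.005 m and contact force between the fingers and shutter above 2 N), for 0.3 s.
At the end, for the whole second after the job is handed in: The lamp lever is on (beyond 0.95 of 1.1 rad), the shutter's pointer is within 5 mm of the index mark along the slide's travel and still (under 10 mm/s), and the gripper's fingers are holding it there (over 2 N) (all of step 2 and value of joint lamp_lever above 0.95 rad and linear speed of shutter below 0.01 m/s); the arm keeps its last pose, push and grip.
It fails at once if the shutter is opened more than 10 mm while the lamp is off (value of joint lamp_lever below 0.55 rad and x of pointer_tip in the frame of photometer below -0.05 m).
It fails at once if the index clip is shifted by more than 4 mm (distance of index_mark from where it was at the start of the episode above 0.004 m).
It fails at once if the beaker, a cup, the dish or the spatula is moved by more than 30 mm (distance of any of beaker, cup_a, cup_b, dish, spatula from where it was at the start of the episode above 0.03 m).
It also fails if it takes over 48 s, if anything falls off the work surface, if the arm or the gripper's body presses on something with over 40 N, if the wrist force passes 120 N, or if a joint passes its speed limit or range.

## Working session

There is one attempt and no reset: what is moved stays moved. The work goes in short steps, Python scripts to look and compute and a tool call to move; the robot and the scene stay as the last step left them, time stands still between calls to the robot, and variables do not carry over. Pictures are saved under pics/ and viewed, at most 10 in all, crops included, and the job is handed in when it is done.

Besides the shell and the picture viewer there is one more tool, called after "Call:" as name(argument=value, ...) on one line, values as JSON. move_arm: Moves the arm, as the interface text tells. Its arguments: {"type":"object","properties":{"increments":{"type":"array","items":{"type":"object","properties":{"x":{"type":"number"},"y":{"type":"number"},"z":{"type":"number"},"wx":{"type":"number"},"wy":{"type":"number"},"wz":{"type":"number"},"hand":{"type":"number"}}}},"grip_force":{"type":"number"}},"required":["increments"]}

```bash
mkdir -p pics && python3 - <<'E'
from cell import env, optics
import cv2, numpy as np
s=env.observe(); print(s)
ims=[]
for n in("scene","top"):
    im=optics.snapshot(n); cv2.imwrite(f"pics/{n}0.png",im)
    p=optics.camera_params(n); print(n,p)
E
```

```text
{'time_s': 0.0, 'joints': array([ 1.14778509,  0.33393957,  0.03987877,  1.46624667, -0.01337708,
        1.34327201, -0.05852399]), 'qd': array([-1.45332057e-03, -1.13833959e-03,  5.20579203e-05,  9.35239762e-05,
        1.44369673e-04,  9.29089983e-04, -3.30435111e-04]), 'effort': array([ 1.90232217e-04, -6.56364727e+01,  1.33540403e+00, -4.03807461e+01,
       -5.95966098e-02,  4.49603121e-02,  1.77432080e-04]), 'ee_pos': array([ 0.20663797, -0.61580661,  0.22165285]), 'tool_rot': array([ 9.86924832e-01,  1.61179206e-01, -1.94563605e-04, -7.75967915e-04]), 'ft_force': array([ 0.78342363, -0.51183661, -0.08181098]), 'torque': array([-0.04327797,  0.03841831, -0.00991361]), 'grasp_force': 0.0, 'grip_width': 1.0019391484819857}
scene {'fovy': 48.29564042970248, 'cx': 262.68340825471415, 'cy': 196.44293554485074, 'dist': array([0.03751718, 0.        , 0.        , 0.        , 0.        ]), 'R': array([[ 0.40987084,  0.912115  ,  0.00721991],
       [ 0.7650483 , -0.33945276, -0.5472412 ],
       [-0.49669609,  0.22982179, -0.83694381]]), 't': array([-0.17938015, -0.41222062,  1.74608858])}
top {'fovy': 56.72637426822156, 'cx': 258.40130902591693, 'cy': 185.29821902343758, 'dist': array([-0.11392014,  0.        ,  0.        ,  0.        ,  0.        ]), 'R': array([[-0.02287647, -0.99955835, -0.01896782],
       [-0.98341645,  0.02591328, -0.17950096],
       [ 0.1799132 ,  0.01454692, -0.98357492]]), 't': array([-0.03372105,  0.62079256,  1.33593568])}
```

View pics/scene0.png

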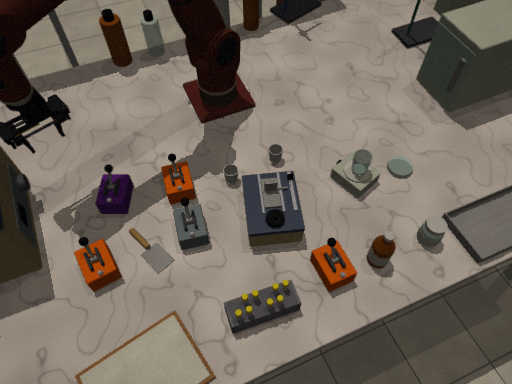

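View pics/top0.png

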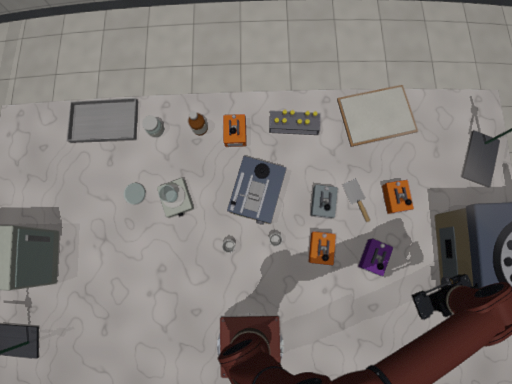

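The scene view shows the grey supply box at about (190,226) and the photometer at (273,207). In the top view they are at (323,200) and (257,189), with an orange decoy in front of the grey box at (322,248). I'll take enlarged crops.

```bash
python3 - <<'E'
import cv2, numpy as np
t=cv2.imread("pics/top0.png")[145:230,220:345]; s=cv2.imread("pics/scene0.png")[160:250,165:310]
a=cv2.resize(t,None,fx=6,fy=6,interpolation=cv2.INTER_CUBIC); b=cv2.resize(s,None,fx=5.5,fy=5.5,interpolation=cv2.INTER_CUBIC)
for im,f,x0,y0 in((a,6,220,145),(b,5.5,165,160)):
    for u in range(x0,x0+int(im.shape[1]/f),10):
        x=int((u-x0+.5)*f); cv2.line(im,(x,0),(x,6),(0,255,255),1); cv2.putText(im,str(u),(x,18),0,.35,(0,255,255),1)
    for v in range(y0,y0+int(im.shape[0]/f),10):
        y=int((v-y0+.5)*f); cv2.line(im,(0,y),(6,y),(0,255,255),1); cv2.putText(im,str(v),(8,y+4),0,.35,(0,255,255),1)
cv2.imwrite("pics/ct.png",a);cv2.imwrite("pics/cs.png",b)
E
```

```text
(no output)
```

View pics/ct.png

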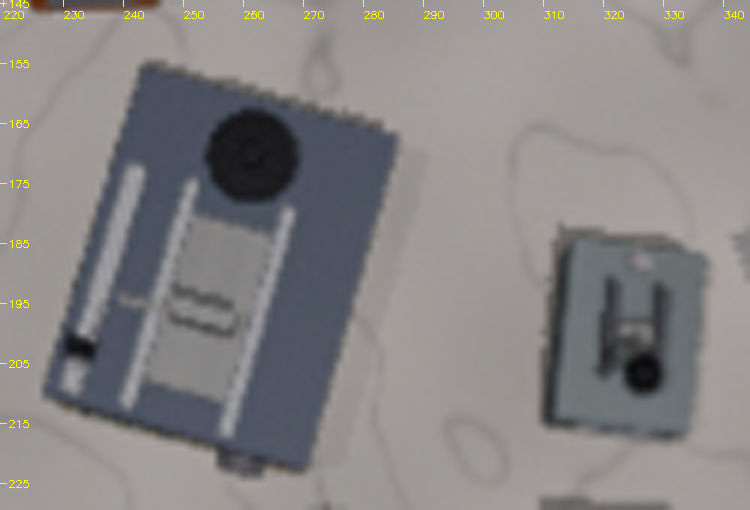

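View pics/cs.png

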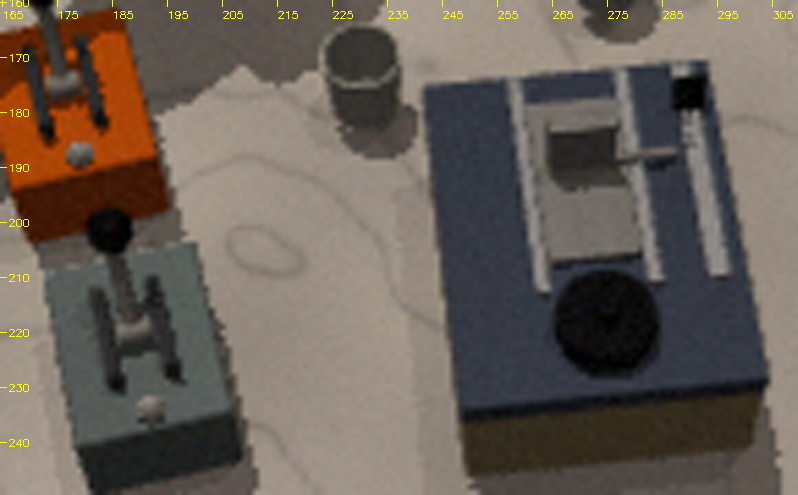

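Both crops are clear. In the top view the knob is at (326.7,206.7), the dome at (326.3,188), the clip at (232.8,202.3) and the pointer tip at (239.5,194.2). In the scene view the knob is at (184.5,201.3), the dome at (191.8,233.7), the clip at (289.8,176.4) and the pointer tip at (286.9,187.5).

```bash
cat > h.py <<'E'
import numpy as np, cv2
from cell import optics
def K(p,h=384):
    f=h/2/np.tan(np.radians(p["fovy"])/2); return np.array([[f,0,p["cx"]],[0,f,p["cy"]],[0,0,1]])
def ray(p,uv):
    n=cv2.undistortPoints(np.array([[uv]],float),K(p),p["dist"])[0,0]
    R=np.array(p["R"]); return -R.T@p["t"], R.T@np.r_[n,1]
def plane(p,uv,z):
    o,d=ray(p,uv); return o+d*(z-o[2])/d[2]
def tri(ps,uvs):
    A=np.zeros((3,3));b=np.zeros(3)
    for p,uv in zip(ps,uvs):
        o,d=ray(p,uv); d/=np.linalg.norm(d); M=np.eye(3)-np.outer(d,d); A+=M;b+=M@o
    return np.linalg.solve(A,b)
def proj(p,X):
    return cv2.projectPoints(np.array([X],float),cv2.Rodrigues(np.array(p["R"]))[0],np.array(p["t"]),K(p),p["dist"])[0][0,0]
E
python3 - <<'E'
from h import *
np.set_printoptions(precision=4,suppress=True)
T=optics.camera_params("top");S=optics.camera_params("scene")
im=cv2.imread("pics/top0.png"); hsv=cv2.cvtColor(im,cv2.COLOR_BGR2HSV)
print("hsv slate",hsv[175,265],"grey",hsv[213,320])
m=cv2.inRange(hsv,(105,60,40),(125,255,160)); m[:,:210]=0;m[:,300:]=0;m[:140]=0;m[240:]=0
m=cv2.morphologyEx(m,cv2.MORPH_OPEN,np.ones((3,3)))
c=max(cv2.findContours(m,0,2)[0],key=cv2.contourArea)
W=np.array([plane(T,q[0].astype(float),.09)[:2] for q in cv2.convexHull(c)],np.float32)
r=cv2.minAreaRect(W*1000);print("photo rect",r)
cl=[(244.2,154.8),(285.8,167),(270.3,222.8),(227,210.3)]
C=np.array([plane(T,q,.09) for q in cl]);print(C,C.mean(0),[np.linalg.norm(C[i]-C[i-1]) for i in range(4)])
cl=[(313.3,184),(337.5,187.3),(334.5,217.3),(312.3,215.3)]
B=np.array([plane(T,q,.065) for q in cl]);print(B,B.mean(0),[np.linalg.norm(B[i]-B[i-1]) for i in range(4)])
for n,a,b,z in(("knob",(326.7,206.7),(184.5,201.3),.129),("dome",(326.3,188),(191.8,233.7),.076),("clip",(232.8,202.3),(289.8,176.4),.117),("tip",(239.5,194.2),(286.9,187.5),.0985)):
    print(n,tri((T,S),(a,b)),plane(T,a,z),plane(S,b,z))
E
```

```text
hsv slate [120   9  30] grey [ 97  19 119]Traceback (most recent call last):
  File "<stdin>", line 8, in <module>
ValueError: max() iterable argument is empty
```

```bash
python3 - <<'E'
from h import *
np.set_printoptions(precision=4,suppress=True)
T=optics.camera_params("top");S=optics.camera_params("scene")
im=cv2.imread("pics/top0.png"); hsv=cv2.cvtColor(im,cv2.COLOR_BGR2HSV)
print("slate",hsv[170,275],hsv[205,270])
def rect(lo,hi,x0,x1,y0,y1,z,name):
    m=np.zeros(im.shape[:2],np.uint8); m[y0:y1,x0:x1]=cv2.inRange(hsv,lo,hi)[y0:y1,x0:x1]
    m=cv2.morphologyEx(m,cv2.MORPH_OPEN,np.ones((3,3)))
    c=max(cv2.findContours(m,0,2)[0],key=cv2.contourArea)
    W=np.array([plane(T,q[0].astype(float),z)[:2] for q in cv2.convexHull(c)],np.float32)
    print(name,cv2.minAreaRect(W*1000))
h=hsv[170,275].astype(int)
rect((h[0]-8,h[1]-35,40),(h[0]+8,255,200),210,300,140,240,.09,"photo")
rect((88,16,90),(104,60,200),306,342,178,222,.065,"box")
cl=[(244.2,154.8),(285.8,167),(270.3,222.8),(227,210.3)]
C=np.array([plane(T,q,.09) for q in cl]);print(C,C.mean(0),[np.linalg.norm(C[i]-C[i-1]) for i in range(4)])
cl=[(313.3,184),(337.5,187.3),(334.5,217.3),(312.3,215.3)]
B=np.array([plane(T,q,.065) for q in cl]);print(B,B.mean(0),[np.linalg.norm(B[i]-B[i-1]) for i in range(4)])
for n,a,b,z in(("knob",(326.7,206.7),(184.5,201.3),.129),("dome",(326.3,188),(191.8,233.7),.076),("clip",(232.8,202.3),(289.8,176.4),.117),("tip",(239.5,194.2),(286.9,187.5),.0985)):
    print(n,tri((T,S),(a,b)),plane(T,a,z),plane(S,b,z))
E
```

```text
slate [111  53  96] [111  49  99]Traceback (most recent call last):
  File "<stdin>", line 13, in <module>
  File "<stdin>", line 7, in rect
cv2.error: OpenCV(4.12.0) :-1: error: (-5:Bad argument) in function 'inRange'
> Overload resolution failed:
>  - lowerb is not a numerical tuple
>  - Expected Ptr<cv::UMat> for argument 'lowerb'
```

```bash
python3 - <<'E'
from h import *
np.set_printoptions(precision=4,suppress=True)
T=optics.camera_params("top");S=optics.camera_params("scene")
im=cv2.imread("pics/top0.png"); hsv=cv2.cvtColor(im,cv2.COLOR_BGR2HSV)
def rect(lo,hi,x0,x1,y0,y1,z,name):
    m=np.zeros(im.shape[:2],np.uint8); m[y0:y1,x0:x1]=cv2.inRange(hsv,lo,hi)[y0:y1,x0:x1]
    m=cv2.morphologyEx(m,cv2.MORPH_OPEN,np.ones((3,3)))
    c=max(cv2.findContours(m,0,2)[0],key=cv2.contourArea)
    W=np.array([plane(T,q[0].astype(float),z)[:2] for q in cv2.convexHull(c)],np.float32)
    print(name,cv2.minAreaRect(W*1000))
rect((104,35,60),(119,255,200),210,300,140,240,.09,"photo")
rect((88,14,90),(104,60,200),306,342,178,222,.065,"box")
cl=[(244.2,154.8),(285.8,167),(270.3,222.8),(227,210.3)]
C=np.array([plane(T,q,.09) for q in cl]);print(C,C.mean(0),[np.linalg.norm(C[i]-C[i-1]) for i in range(4)])
cl=[(313.3,184),(337.5,187.3),(334.5,217.3),(312.3,215.3)]
B=np.array([plane(T,q,.065) for q in cl]);print(B,B.mean(0),[np.linalg.norm(B[i]-B[i-1]) for i in range(4)])
for n,a,b,z in(("knob",(326.7,206.7),(184.5,201.3),.129),("dome",(326.3,188),(191.8,233.7),.076),("clip",(232.8,202.3),(289.8,176.4),.117),("tip",(239.5,194.2),(286.9,187.5),.0985)):
    print(n,tri((T,S),(a,b)),plane(T,a,z),plane(S,b,z))
E
```

```text
photo ((584.1691284179688, -99.81442260742188), (69.73014831542969, 225.49423217773438), 80.09288787841797)
box ((551.7474365234375, -302.632568359375), (84.55425262451172, 118.85504913330078), 81.49151611328125)
[[ 0.7353  0.0029  0.09  ]
 [ 0.6823 -0.1566  0.09  ]
 [ 0.4696 -0.0908  0.09  ]
 [ 0.5206  0.0714  0.09  ]] [ 0.602  -0.0433  0.09  ] [np.float64(0.225369113629448), np.float64(0.1680730248647968), np.float64(0.22271822494330182), np.float64(0.17000710887623569)]
[[ 0.6176 -0.2627  0.065 ]
 [ 0.6021 -0.3565  0.065 ]
 [ 0.4858 -0.3379  0.065 ]
 [ 0.4959 -0.2529  0.065 ]] [ 0.5503 -0.3025  0.065 ] [np.float64(0.12212705578037353), np.float64(0.09506436009678786), np.float64(0.11778715767865669), np.float64(0.08559165346272692)]
knob [ 0.5196 -0.2989  0.1314] [ 0.52   -0.2987  0.129 ] [ 0.5177 -0.2993  0.129 ]
dome [ 0.5997 -0.312   0.0693] [ 0.5986 -0.3106  0.076 ] [ 0.6033 -0.3126  0.076 ]
clip [0.5484 0.0472 0.1039] [0.5469 0.0467 0.117 ] [0.5565 0.0416 0.117 ]
tip [0.5797 0.022  0.0964] [0.5797 0.0226 0.0985] [0.5807 0.0205 0.0985]
```

The measurements fit the given sizes:

| Item | World position | Heading or check |
|---|---|---|
| Photometer | (0.602, -0.043) | x-axis at about -17.6° |
| Grey box | (0.551, -0.3025) | x-axis at about -8.5° |
| Knob | (0.519, -0.299, 0.13) | near its expected off position |
| Index | about 39 mm from shut | within the 35–65 mm range |

I'll move to a point behind the knob, with the hand shut and staying high.

Call:
move_arm(increments=[{"x":0.84,"y":-0.54,"hand":0},{"x":0.84,"y":-0.54,"hand":0},{"x":0.84,"y":-0.54,"hand":0},{"x":0.84,"y":-0.54,"hand":0},{"x":0.84,"y":-0.54,"hand":0},{"x":0.84,"y":-0.54,"hand":0},{"x":0.84,"y":-0.54,"hand":0},{"x":0.84,"y":-0.54,"hand":0},{"x":0.84,"y":-0.54,"hand":0},{"x":0.84,"y":-0.54,"hand":0},{"x":0.84,"y":-0.54,"hand":0},{"x":0.84,"y":-0.54,"hand":0},{"x":0.84,"y":-0.54,"hand":0},{"x":0.84,"y":-0.54,"hand":0},{"hand":0}], grip_force=20)

```text
invalid input
```

Call:
move_arm(increments=[{"wz":-0.98},{"wz":-0.98},{"wz":-0.98},{"wz":-0.98},{"wz":-0.98},{"wz":-0.98},{"wz":-0.98},{"wz":-0.98},{},{}])

```text
invalid input
```

```bash
cat > st.py <<'E'
from h import *
from cell import env
from scipy.spatial.transform import Rotation as Ro
np.set_printoptions(precision=4,suppress=True)
def state():
    s=env.observe(); R=Ro.from_quat(s["tool_rot"]).as_matrix()
    print("t",s["time_s"],"p",s["ee_pos"],"x",R[:,0],"y",R[:,1],"z",R[:,2],"F",s["ft_force"],"g",s["grip_width"],s["grasp_force"],"j",s["joints"])
    return s["ee_pos"],R
def go(target,ang=None):
    """shift in units of tool axes; turn to tool-x heading ang (deg)"""
    p,R=state(); print("shift units",R.T@(np.array(target)-p)/.03)
    if ang is not None:
        a=np.degrees(np.arctan2(R[1,0],R[0,0])); print("heading",a,"wz units",-(ang-a)/8)
E
python3 -c "
from st import *
go([.470,-.290,.118],81.5)
cv2.imwrite('pics/w1.png',optics.snapshot('wrist'))"
```

```text
t 0.1 p [ 0.2067 -0.6158  0.2218] x [ 0.948   0.3182 -0.0001] y [ 0.3182 -0.948  -0.0014] z [-0.0005  0.0013 -1.    ] F [ 0.008  -0.005  -1.1111] g 1.0008713808039045 0.0 j [ 1.1478  0.3339  0.0399  1.4661 -0.0134  1.3433 -0.0585]
shift units [11.7777 -7.4991  3.4682]
heading 18.552162153588796 wz units -7.8684797308014005
```

View pics/w1.png

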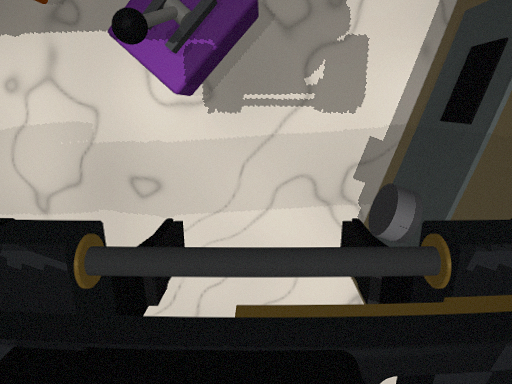

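The wrist view, still at the start pose, shows the open fingers, the purple decoy at the upper left and a cabinet on the right. The calls were refused, probably because every field has to be given in each row.

Call:
move_arm(increments=[{"x":0.84,"y":-0.54,"z":0,"wx":0,"wy":0,"wz":0,"hand":0},{"x":0.84,"y":-0.54,"z":0,"wx":0,"wy":0,"wz":0,"hand":0},{"x":0.84,"y":-0.54,"z":0,"wx":0,"wy":0,"wz":0,"hand":0},{"x":0.84,"y":-0.54,"z":0,"wx":0,"wy":0,"wz":0,"hand":0},{"x":0.84,"y":-0.54,"z":0,"wx":0,"wy":0,"wz":0,"hand":0},{"x":0.84,"y":-0.54,"z":0,"wx":0,"wy":0,"wz":0,"hand":0},{"x":0.84,"y":-0.54,"z":0,"wx":0,"wy":0,"wz":0,"hand":0},{"x":0.84,"y":-0.54,"z":0,"wx":0,"wy":0,"wz":0,"hand":0},{"x":0.84,"y":-0.54,"z":0,"wx":0,"wy":0,"wz":0,"hand":0},{"x":0.84,"y":-0.54,"z":0,"wx":0,"wy":0,"wz":0,"hand":0},{"x":0.84,"y":-0.54,"z":0,"wx":0,"wy":0,"wz":0,"hand":0},{"x":0.84,"y":-0.54,"z":0,"wx":0,"wy":0,"wz":0,"hand":0},{"x":0.84,"y":-0.54,"z":0,"wx":0,"wy":0,"wz":0,"hand":0},{"x":0.84,"y":-0.54,"z":0,"wx":0,"wy":0,"wz":0,"hand":0},{"x":0,"y":0,"z":0,"wx":0,"wy":0,"wz":0,"hand":0}], grip_force=20)

```text
time_s: 1.65
ee_pos: [0.4718, -0.2845, 0.2224]
tool_rot: [0.986, 0.164, 0.001, -0.001]
ft_force: [-0.1, 0.1, 1.1]
grip_width: 0.01
grasp_force: 0.0
```

Call:
move_arm(increments=[{"x":0,"y":0,"z":0,"wx":0,"wy":0,"wz":-0.98,"hand":0},{"x":0,"y":0,"z":0,"wx":0,"wy":0,"wz":-0.98,"hand":0},{"x":0,"y":0,"z":0,"wx":0,"wy":0,"wz":-0.98,"hand":0},{"x":0,"y":0,"z":0,"wx":0,"wy":0,"wz":-0.98,"hand":0},{"x":0,"y":0,"z":0,"wx":0,"wy":0,"wz":-0.98,"hand":0},{"x":0,"y":0,"z":0,"wx":0,"wy":0,"wz":-0.98,"hand":0},{"x":0,"y":0,"z":0,"wx":0,"wy":0,"wz":-0.98,"hand":0},{"x":0,"y":0,"z":0,"wx":0,"wy":0,"wz":-0.98,"hand":0},{"x":0,"y":0,"z":0,"wx":0,"wy":0,"wz":0,"hand":0},{"x":0,"y":0,"z":0,"wx":0,"wy":0,"wz":0,"hand":0}])

```text
time_s: 2.65
ee_pos: [0.4687, -0.2893, 0.2224]
tool_rot: [0.76, 0.649, -0.0, -0.0]
ft_force: [-0.5, -0.2, -0.4]
grip_width: 0.005
grasp_force: 0.0
```

```bash
python3 -c "
from st import *
go([.470,-.290,.118],81.5)
w=optics.camera_params('wrist'); print(w)
im=optics.snapshot('wrist'); cv2.imwrite('pics/w2.png',im)
for n,X in (('knob',[.5185,-.2985,.129]),('dome',[.599,-.311,.076]),('tip',[.580,.022,.0985]),('clip',[.548,.047,.11])): print(n,proj(w,X))
"
```

```text
t 2.65 p [ 0.4687 -0.2893  0.2224] x [0.1564 0.9877 0.    ] y [ 0.9877 -0.1564 -0.0004] z [-0.0004  0.0001 -1.    ] F [-0.5292 -0.2449 -0.4004] g 0.004786749646690232 0.0 j [ 0.7612  0.1521 -0.3204  1.6948  0.0496  1.303   0.2741]
shift units [-0.0153  0.0468  3.48  ]
heading 81.00025285295739 wz units -0.0624683933803265
{'fovy': 62.31919847652335, 'cx': 262.14062465670617, 'cy': 189.79637953072438, 'dist': array([-0.0683,  0.    ,  0.    ,  0.    ,  0.    ]), 'R': array([[ 0.9876, -0.1567,  0.0008],
       [-0.1516, -0.9542,  0.258 ],
       [-0.0396, -0.2549, -0.9662]]), 't': array([-0.5095, -0.2359,  0.334 ])}
knob [321.3253 194.0991]
dome [392.0874 179.5232]
tip [ 337.959  -213.8692]
clip [ 293.9817 -246.5096]
```

View pics/w2.png

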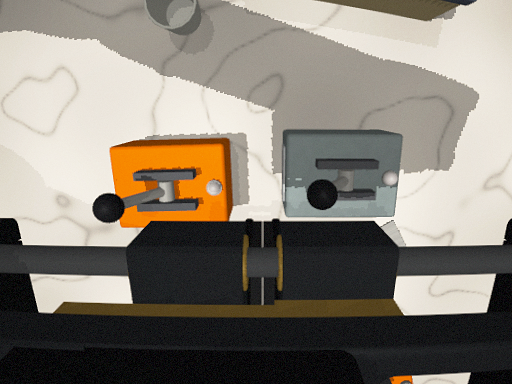

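The knob at (321,194) and dome at (390,178) match the projections of my estimates. Next I descend behind the knob and push.

Call:
move_arm(increments=[{"x":0,"y":0,"z":0.7,"wx":0,"wy":0,"wz":0,"hand":0},{"x":0,"y":0,"z":0.7,"wx":0,"wy":0,"wz":0,"hand":0},{"x":0,"y":0,"z":0.7,"wx":0,"wy":0,"wz":0,"hand":0},{"x":0,"y":0,"z":0.7,"wx":0,"wy":0,"wz":0,"hand":0},{"x":0,"y":0,"z":0.7,"wx":0,"wy":0,"wz":0,"hand":0},{"x":0,"y":0,"z":0,"wx":0,"wy":0,"wz":0,"hand":0}])

```text
time_s: 3.3
ee_pos: [0.4673, -0.2881, 0.1149]
tool_rot: [0.76, 0.65, -0.001, -0.002]
ft_force: [-0.3, -1.1, 0.7]
grip_width: 0.006
grasp_force: 0.0
```

Call:
move_arm(increments=[{"x":0,"y":0.25,"z":0,"wx":0,"wy":0,"wz":0,"hand":0},{"x":0,"y":0.25,"z":0,"wx":0,"wy":0,"wz":0,"hand":0},{"x":0,"y":0.25,"z":0,"wx":0,"wy":0,"wz":0,"hand":0},{"x":0,"y":0.25,"z":0,"wx":0,"wy":0,"wz":0,"hand":0},{"x":0,"y":0.25,"z":0,"wx":0,"wy":0,"wz":0,"hand":0},{"x":0,"y":0.25,"z":0,"wx":0,"wy":0,"wz":0,"hand":0},{"x":0,"y":0.25,"z":0,"wx":0,"wy":0,"wz":0,"hand":0},{"x":0,"y":0.25,"z":0,"wx":0,"wy":0,"wz":0,"hand":0},{"x":0,"y":0.25,"z":0,"wx":0,"wy":0,"wz":0,"hand":0},{"x":0,"y":0.25,"z":0,"wx":0,"wy":0,"wz":0,"hand":0},{"x":0,"y":0.25,"z":0,"wx":0,"wy":0,"wz":0,"hand":0},{"x":0,"y":0.25,"z":0,"wx":0,"wy":0,"wz":0,"hand":0},{"x":0,"y":0,"z":0,"wx":0,"wy":0,"wz":0,"hand":0},{"x":0,"y":0,"z":0,"wx":0,"wy":0,"wz":0,"hand":0},{"x":0,"y":0,"z":0,"wx":0,"wy":0,"wz":0,"hand":0}])

```text
time_s: 4.8
ee_pos: [0.5577, -0.3027, 0.1175]
tool_rot: [0.759, 0.651, -0.0, -0.0]
ft_force: [-0.2, -0.6, 0.3]
grip_width: 0.003
grasp_force: 0.0
```

```bash
python3 -c "
from st import *
state()
w=optics.camera_params('wrist')
im=optics.snapshot('wrist'); cv2.imwrite('pics/w3.png',im)
for n,X in (('knobon',[.5845,-.3075,.129]),('knoboff',[.5185,-.2985,.129]),('dome',[.599,-.311,.076])): print(n,proj(w,X))
"
```

```text
t 4.8 p [ 0.5577 -0.3027  0.1175] x [ 0.1519  0.9884 -0.    ] y [ 0.9884 -0.1519 -0.0004] z [-0.0004  0.     -1.    ] F [-0.1618 -0.5596  0.3136] g 0.002561375134337767 0.0 j [ 0.6766  0.3955 -0.3169  1.6158  0.132   1.1517  0.1762]
knobon [312.7678 248.1581]
knoboff [184.2239 250.0888]
dome [322.4963 215.8561]
```

View pics/w3.png

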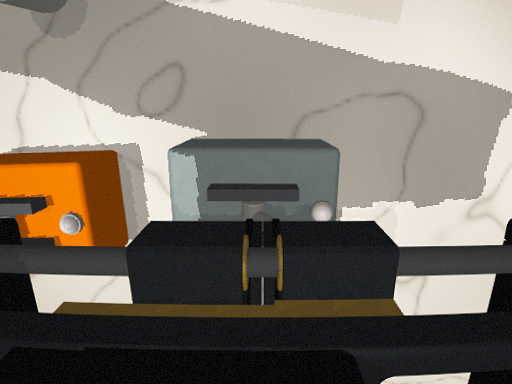

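The knob is hidden behind the gripper in this view. I'll lift and check where it landed.

Call:
move_arm(increments=[{"x":0,"y":0,"z":-0.9,"wx":0,"wy":0,"wz":0,"hand":0},{"x":0,"y":0,"z":-0.9,"wx":0,"wy":0,"wz":0,"hand":0},{"x":0,"y":0,"z":-0.9,"wx":0,"wy":0,"wz":0,"hand":0},{"x":0,"y":0,"z":-0.9,"wx":0,"wy":0,"wz":0,"hand":0},{"x":0,"y":0,"z":0,"wx":0,"wy":0,"wz":0,"hand":0.5}])

```text
time_s: 5.35
ee_pos: [0.5596, -0.3033, 0.2302]
tool_rot: [0.759, 0.651, 0.001, 0.003]
ft_force: [0.4, -1.1, 0.2]
grip_width: 0.038
grasp_force: 0.0
```

```bash
python3 -c "
from st import *
go([.5639,-.0312,.22],72.4)
w=optics.camera_params('wrist')
im=optics.snapshot('wrist'); cv2.imwrite('pics/w4.png',im)
g=im.max(2)
for n,X in (('knobon',[.5845,-.3075,.129]),('knoboff',[.5185,-.2985,.129]),('dome',[.599,-.311,.076])):
    u=proj(w,X); i,j=int(u[1]),int(u[0]); print(n,u,g[i-4:i+5:4,j-4:j+5:4].tolist())
t=optics.snapshot('top'); T=optics.camera_params('top'); g=t.max(2)
for n,X in (('knobon',[.5845,-.3075,.129]),('knoboff',[.5185,-.2985,.129])):
    u=proj(T,X); i,j=int(u[1]),int(u[0]); print(n,u,g[i-1:i+2,j-1:j+2].tolist())
"
```

```text
t 5.35 p [ 0.5596 -0.3033  0.2302] x [ 0.152   0.9884 -0.0022] y [ 0.9884 -0.152   0.0062] z [ 0.0058 -0.0031 -1.    ] F [ 0.388  -1.1029  0.2158] g 0.0382368151922509 0.0 j [ 0.6806  0.3185 -0.3233  1.4805  0.1029  1.3527  0.1982]
shift units [ 8.9884 -1.238   0.311 ]
heading 81.25572885371972 wz units 1.1069661067149639
knobon [289.5767 190.3159] [[19, 23, 20], [28, 30, 25], [27, 29, 30]]
knoboff [211.969  191.7653] [[178, 175, 174], [175, 175, 173], [179, 174, 170]]
dome [299.3711 177.8847] [[168, 193, 165], [120, 229, 198], [22, 6, 149]]
knobon [328.1002 189.3158] [[35, 44, 37], [33, 32, 25], [33, 33, 22]]
knoboff [326.6721 207.1154] [[90, 48, 42], [79, 37, 35], [52, 32, 33]]
```

The wrist view has the ball dark at the "on" spot and bare box at the "off" spot, so the lamp is on. I'll approach the photometer but stop short, so the wrist camera sees the pointer and clip.

Call:
move_arm(increments=[{"x":0.8,"y":-0.12,"z":0,"wx":0,"wy":0,"wz":0,"hand":0.6},{"x":0.8,"y":-0.12,"z":0,"wx":0,"wy":0,"wz":0,"hand":0.6},{"x":0.8,"y":-0.12,"z":0,"wx":0,"wy":0,"wz":0,"hand":0.6},{"x":0.8,"y":-0.12,"z":0,"wx":0,"wy":0,"wz":0,"hand":0.6},{"x":0.8,"y":-0.12,"z":0,"wx":0,"wy":0,"wz":0,"hand":0.6},{"x":0.8,"y":-0.12,"z":0,"wx":0,"wy":0,"wz":0,"hand":0.6},{"x":0.8,"y":-0.12,"z":0,"wx":0,"wy":0,"wz":0,"hand":0.6},{"x":0.6,"y":-0.12,"z":0,"wx":0,"wy":0,"wz":0,"hand":0.6},{"x":0.2,"y":0,"z":0,"wx":0,"wy":0,"wz":0.55,"hand":0.6},{"x":0,"y":0,"z":0,"wx":0,"wy":0,"wz":0.56,"hand":0.6},{"x":0,"y":0,"z":0,"wx":0,"wy":0,"wz":0,"hand":0.6},{"x":0,"y":0,"z":0,"wx":0,"wy":0,"wz":0,"hand":0.6},{"x":0,"y":0,"z":0,"wx":0,"wy":0,"wz":0,"hand":0.6}])

```text
time_s: 6.75
ee_pos: [0.5584, -0.1087, 0.225]
tool_rot: [0.807, 0.591, -0.0, -0.0]
ft_force: [-0.2, -0.4, 0.6]
grip_width: 0.602
grasp_force: 0.0
```

```bash
python3 -c "
from st import *
go([.5639,-.0312,.22],72.4)
w=optics.camera_params('wrist')
im=optics.snapshot('wrist'); cv2.imwrite('pics/w5.png',im)
for n,X in (('tip',[.5797,.022,.0985]),('clipfin',[.548,.047,.117]),('tabtop',[.5639,-.0312,.138])): print(n,proj(w,X))
b=cv2.resize(im[:230,120:500],None,fx=2,fy=2,interpolation=cv2.INTER_CUBIC); cv2.imwrite('pics/w5c.png',b)
"
```

```text
t 6.75 p [ 0.5584 -0.1087  0.225 ] x [ 0.3013  0.9535 -0.    ] y [ 0.9535 -0.3013 -0.0008] z [-0.0008  0.0002 -1.    ] F [-0.1535 -0.3628  0.6489] g 0.6016474028434935 0.0 j [ 0.482   0.1976 -0.4211  1.6443  0.0828  1.3183 -0.2587]
shift units [ 2.5189 -0.6048  0.1686]
heading 72.46441871978435 wz units 0.008052339973042777
tip [238.2188  32.4028]
clipfin [188.0054   8.4765]
tabtop [236.8283  98.891 ]
```

View pics/w5c.png

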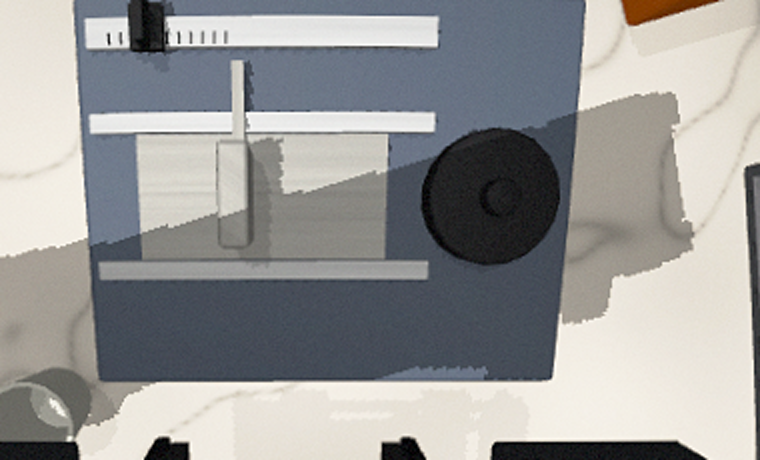

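The view is clear. The pointer tip is at full-frame (239,31), the tab top at about (236,97), and the clip at about (193,12). All three agree with my projections, so I'll measure the pointer and clip numerically.

```bash
python3 -c "
from st import *
w=optics.camera_params('wrist'); im=cv2.imread('pics/w5.png'); g=im.max(2)
for r in (0,3,6,9,12,15,18,21,24): print(r,g[r,180:208].tolist())
for r in (32,36,40,44): print(r,g[r,230:250].tolist())
C=np.array([.602,-.0433]); a=np.radians(-17.55); U=np.array([[np.cos(a),np.sin(a)],[-np.sin(a),np.cos(a)]])
for n,uv,z in (('tip',(238.7,33),.10),('clip',(193,13),.10),('clip',(193,13),.117),('tab',(236.5,96.5),.138)):
    X=plane(w,uv,z); print(n,z,X,U@(X[:2]-C))
# photometer edges at row 100
"
```

```text
0 [136, 133, 132, 136, 142, 73, 45, 46, 52, 41, 30, 15, 19, 44, 104, 141, 138, 139, 135, 139, 113, 85, 86, 125, 132, 128, 130, 132]
3 [131, 135, 137, 115, 48, 46, 47, 49, 54, 46, 38, 23, 17, 8, 28, 38, 36, 34, 35, 35, 31, 36, 78, 93, 94, 89, 109, 134]
6 [133, 136, 133, 142, 43, 50, 53, 49, 50, 51, 47, 12, 21, 24, 20, 22, 35, 36, 33, 49, 35, 31, 83, 82, 85, 84, 84, 131]
9 [225, 226, 228, 233, 67, 42, 48, 49, 48, 51, 40, 15, 20, 14, 12, 27, 31, 19, 34, 36, 32, 31, 120, 206, 237, 234, 235, 233]
12 [229, 229, 233, 232, 81, 41, 50, 51, 50, 48, 50, 12, 13, 23, 22, 28, 25, 27, 26, 27, 31, 14, 124, 152, 236, 236, 232, 232]
15 [236, 233, 233, 230, 126, 42, 55, 49, 51, 55, 47, 20, 12, 20, 15, 25, 31, 34, 37, 35, 32, 3, 119, 112, 154, 240, 235, 234]
18 [97, 238, 230, 226, 168, 38, 53, 48, 56, 47, 46, 32, 13, 13, 18, 27, 33, 29, 31, 38, 52, 20, 91, 27, 200, 238, 230, 232]
21 [85, 202, 235, 238, 206, 41, 43, 45, 30, 13, 12, 11, 19, 12, 17, 34, 43, 48, 47, 37, 40, 12, 71, 14, 145, 240, 235, 236]
24 [133, 130, 131, 129, 102, 42, 34, 28, 35, 28, 22, 15, 19, 16, 20, 26, 29, 27, 27, 26, 24, 11, 50, 95, 88, 85, 88, 84]
32 [136, 138, 138, 135, 130, 159, 201, 202, 208, 208, 215, 177, 80, 86, 86, 98, 136, 139, 136, 135]
36 [135, 137, 139, 136, 131, 149, 203, 204, 204, 211, 215, 182, 62, 84, 89, 87, 89, 136, 135, 137]
40 [138, 139, 137, 135, 132, 145, 203, 209, 204, 213, 219, 183, 66, 73, 74, 128, 139, 136, 136, 136]
44 [135, 138, 137, 135, 131, 151, 205, 203, 209, 209, 216, 183, 65, 70, 92, 86, 92, 138, 135, 136]
tip 0.1 [0.5801 0.0211 0.1   ] [-0.0403  0.0548]
clip 0.1 [0.5489 0.048  0.1   ] [-0.0782  0.071 ]
clip 0.117 [0.5508 0.0427 0.117 ] [-0.0748  0.0665]
tab 0.138 [ 0.5644 -0.0294  0.138 ] [-0.0401  0.0019]
```

```bash
python3 -c "
from st import *
w=optics.camera_params('wrist')
C=np.array([.602,-.0433]); a=np.radians(-17.55); U=np.array([[np.cos(a),np.sin(a)],[-np.sin(a),np.cos(a)]])
for n,uv,z in (('tip L',(235.1,36),.10),('tip R',(241.3,36),.10),('fin top L',(184.1,10),.117),('fin top R',(190.6,10),.117),('foot R',(201.7,12),.10),('foot R',(201.7,12),.096),('near bottom L',(184.5,24),.096),('tabL',(229,100),.138),('tabR',(244.3,100),.138)):
    X=plane(w,uv,z); print(n,z,X,(U@(X[:2]-C))*1000)
go([.5644,-.0302,.104])
"
```

```text
tip L 0.1 [0.5765 0.0198 0.1   ] [-43.3639  52.464 ]
tip R 0.1 [0.5814 0.0182 0.1   ] [-38.1499  52.4367]
fin top L 0.117 [0.5449 0.047  0.117 ] [-81.7095  68.8577]
fin top R 0.117 [0.5497 0.0454 0.117 ] [-76.5871  68.7611]
foot R 0.1 [0.556  0.0464 0.1   ] [-70.8767  71.6781]
foot R 0.096 [0.5557 0.0476 0.096 ] [-71.5748  72.7447]
near bottom L 0.096 [0.5386 0.0433 0.096 ] [-86.5898  63.4173]
tabL 0.138 [ 0.5581 -0.0301  0.138 ] [-45.8139  -0.6921]
tabR 0.138 [ 0.5692 -0.0337  0.138 ] [-34.204   -0.7321]
t 6.8 p [ 0.5585 -0.1088  0.2252] x [ 0.3016  0.9534 -0.    ] y [ 0.9534 -0.3016 -0.0006] z [-0.0006  0.0001 -1.    ] F [ 0.1343  0.1597 -0.3408] g 0.6001167834825676 0.0 j [ 0.4821  0.1975 -0.4212  1.6441  0.0828  1.3183 -0.259 ]
shift units [ 2.556  -0.5999  4.0402]
```

The pointer is at photometer x = -40.8 mm and the clip fin at -79.1 mm, so the travel is about 38.4 mm. I'll move over the tab and descend.

Call:
move_arm(increments=[{"x":0.84,"y":-0.2,"z":0,"wx":0,"wy":0,"wz":0,"hand":0.6},{"x":0.84,"y":-0.2,"z":0,"wx":0,"wy":0,"wz":0,"hand":0.6},{"x":0.84,"y":-0.2,"z":0,"wx":0,"wy":0,"wz":0,"hand":0.6},{"x":0,"y":0,"z":0,"wx":0,"wy":0,"wz":0,"hand":0.6},{"x":0,"y":0,"z":0.5,"wx":0,"wy":0,"wz":0,"hand":0.6},{"x":0,"y":0,"z":0.5,"wx":0,"wy":0,"wz":0,"hand":0.6},{"x":0,"y":0,"z":0.5,"wx":0,"wy":0,"wz":0,"hand":0.6},{"x":0,"y":0,"z":0,"wx":0,"wy":0,"wz":0,"hand":0.6},{"x":0,"y":0,"z":0,"wx":0,"wy":0,"wz":0,"hand":0.6}])

```text
time_s: 7.7
ee_pos: [0.5641, -0.0314, 0.1798]
tool_rot: [0.807, 0.59, -0.0, -0.001]
ft_force: [-0.0, 0.4, 0.9]
grip_width: 0.602
grasp_force: 0.0
```

```bash
python3 -c "
from st import *
go([.5639,-.0312,.104],72.45)"
```

```text
t 7.7 p [ 0.5641 -0.0314  0.1798] x [ 0.3031  0.9529 -0.0002] y [ 0.9529 -0.3031 -0.0014] z [-0.0014  0.0002 -1.    ] F [-0.0069  0.4047  0.9186] g 0.6016691216829134 0.0 j [ 0.3873  0.2253 -0.4711  1.7117  0.1074  1.2316 -0.4175]
shift units [ 0.0066 -0.004   2.5279]
heading 72.35352875429473 wz units -0.012058905713159263
```

Call:
move_arm(increments=[{"x":0,"y":0,"z":0.5,"wx":0,"wy":0,"wz":0,"hand":0.6},{"x":0,"y":0,"z":0.5,"wx":0,"wy":0,"wz":0,"hand":0.6},{"x":0,"y":0,"z":0.5,"wx":0,"wy":0,"wz":0,"hand":0.6},{"x":0,"y":0,"z":0.5,"wx":0,"wy":0,"wz":0,"hand":0.6},{"x":0,"y":0,"z":0.5,"wx":0,"wy":0,"wz":0,"hand":0.6},{"x":0,"y":0,"z":0,"wx":0,"wy":0,"wz":0,"hand":0.6},{"x":0,"y":0,"z":0,"wx":0,"wy":0,"wz":0,"hand":0.3},{"x":0,"y":0,"z":0,"wx":0,"wy":0,"wz":0,"hand":0.3},{"x":0,"y":0,"z":0,"wx":0,"wy":0,"wz":0,"hand":0},{"x":0,"y":0,"z":0,"wx":0,"wy":0,"wz":0,"hand":0},{"x":0,"y":0,"z":0,"wx":0,"wy":0,"wz":0,"hand":0},{"x":0,"y":0,"z":0,"wx":0,"wy":0,"wz":0,"hand":0},{"x":0,"y":0,"z":0,"wx":0,"wy":0,"wz":0,"hand":0}], grip_force=30)

```text
time_s: 9.0
ee_pos: [0.5624, -0.0302, 0.1056]
tool_rot: [0.807, 0.591, -0.002, -0.001]
ft_force: [-10.7, 2.1, 8.6]
grip_width: 0.136
grasp_force: 30.0
```

```bash
python3 -c "
from st import *
go([.5639,-.0312,.104],72.45)"
```

```text
t 9.0 p [ 0.5624 -0.0302  0.1056] x [ 0.3019  0.9533 -0.001 ] y [ 0.9533 -0.3019 -0.0042] z [-0.0044  0.0003 -1.    ] F [-10.7255   2.121    8.6376] g 0.13563224698015033 29.978486443287693 j [ 0.3741  0.2916 -0.465   1.7957  0.1451  1.0924 -0.4482]
shift units [-0.0147  0.059   0.0521]
heading 72.4292152723769 wz units -0.002598090952888654
```

The tab is gripped: the opening is 11.8 mm and the force is 30 N. I'll pull about 33 mm first, then measure.

Call:
move_arm(increments=[{"x":0,"y":-0.1,"z":0,"wx":0,"wy":0,"wz":0,"hand":0},{"x":0,"y":-0.1,"z":0,"wx":0,"wy":0,"wz":0,"hand":0},{"x":0,"y":-0.1,"z":0,"wx":0,"wy":0,"wz":0,"hand":0},{"x":0,"y":-0.1,"z":0,"wx":0,"wy":0,"wz":0,"hand":0},{"x":0,"y":-0.1,"z":0,"wx":0,"wy":0,"wz":0,"hand":0},{"x":0,"y":-0.1,"z":0,"wx":0,"wy":0,"wz":0,"hand":0},{"x":0,"y":-0.1,"z":0,"wx":0,"wy":0,"wz":0,"hand":0},{"x":0,"y":-0.1,"z":0,"wx":0,"wy":0,"wz":0,"hand":0},{"x":0,"y":-0.1,"z":0,"wx":0,"wy":0,"wz":0,"hand":0},{"x":0,"y":-0.1,"z":0,"wx":0,"wy":0,"wz":0,"hand":0},{"x":0,"y":-0.1,"z":0,"wx":0,"wy":0,"wz":0,"hand":0},{"x":0,"y":0,"z":0,"wx":0,"wy":0,"wz":0,"hand":0},{"x":0,"y":0,"z":0,"wx":0,"wy":0,"wz":0,"hand":0},{"x":0,"y":0,"z":0,"wx":0,"wy":0,"wz":0,"hand":0}])

```text
time_s: 10.4
ee_pos: [0.5334, -0.0211, 0.1056]
tool_rot: [0.807, 0.59, 0.0, 0.0]
ft_force: [4.8, -1.7, -4.3]
grip_width: 0.138
grasp_force: 30.0
```

```bash
python3 -c "
from st import *
state()
w=optics.camera_params('wrist'); im=optics.snapshot('wrist'); cv2.imwrite('pics/w6.png',im)
C=np.array([.602,-.0433]); U=np.array([.9535,-.3015]);V=np.array([.3015,.9535])
for n,x,y,z in (('fin',-.0788,.070,.117),('foot',-.0788,.070,.097),('tip',-.0735,.054,.10)): print(n,proj(w,np.r_[C+x*U+y*V,z]))
T=optics.camera_params('top');S=optics.camera_params('scene')
for k,p in(('top',T),('scene',S)):
    i=optics.snapshot(k); cv2.imwrite('pics/%s6.png'%k,i)
u=proj(w,np.r_[C-.0735*U+.06*V,.10]).astype(int); x0=max(u[0]-50,0);y0=max(u[1]-40,0)
c=cv2.resize(im[y0:y0+75,x0:x0+100],None,fx=8,fy=8,interpolation=cv2.INTER_CUBIC); c=np.clip(c.astype(float)*1.3,0,255).astype(np.uint8); print(x0,y0); cv2.imwrite('pics/w6c.png',c)
"
```

```text
t 10.4 p [ 0.5334 -0.0211  0.1056] x [0.3026 0.9531 0.0002] y [ 0.9531 -0.3026  0.0011] z [ 0.0011 -0.0001 -1.    ] F [ 4.7939 -1.7009 -4.2881] g 0.13768446973218645 29.998820428736508 j [ 0.3822  0.2307 -0.4779  1.8691  0.1205  1.0689 -0.4503]
fin [245.4015 108.0358]
foot [247.2785 107.7422]
tip [257.5234 139.0822]
207 87
```

View pics/w6c.png

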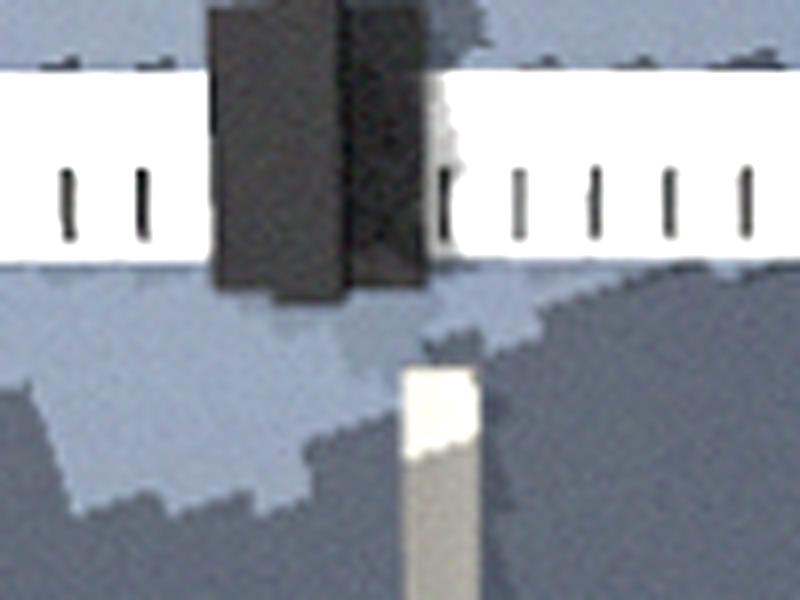

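The crop shows the clip foot at full-frame x of 233.4–260.4, with the fin centre at about 245.9. The pointer centre is at 262.1, still right of the clip. I'll convert that gap to mm.

```bash
python3 -c "
from st import *
w=optics.camera_params('wrist')
C=np.array([.602,-.0433]); U=np.array([.9535,-.3015]);V=np.array([.3015,.9535])
for n,uv,z in (('tip',(261.6,136),.10),('fin',(245.4,107),.117),('foot',(246.4,107),.098)):
    X=plane(w,uv,z)[:2]-C; print(n,z,X@U*1000,X@V*1000)
p,R=state(); print(((p[:2]-C)@U)*1000)
"
```

```text
tip 0.1 -71.3434928137261 55.6042286480986
fin 0.117 -78.77634314187296 70.47031736508525
foot 0.098 -79.18931831687625 70.38858664672968
t 10.55 p [ 0.5334 -0.0212  0.1056] x [0.3027 0.9531 0.0002] y [ 0.9531 -0.3027  0.0011] z [ 0.0011 -0.0001 -1.    ] F [ 5.7939 -1.6094 -5.0545] g 0.1331098802715689 29.998783953487873 j [ 0.3822  0.2307 -0.4779  1.8691  0.1205  1.0689 -0.4503]
-72.11724382968967
```

Call:
move_arm(increments=[{"x":0,"y":-0.065,"z":0,"wx":0,"wy":0,"wz":0,"hand":0},{"x":0,"y":-0.065,"z":0,"wx":0,"wy":0,"wz":0,"hand":0},{"x":0,"y":-0.065,"z":0,"wx":0,"wy":0,"wz":0,"hand":0},{"x":0,"y":-0.065,"z":0,"wx":0,"wy":0,"wz":0,"hand":0},{"x":0,"y":0,"z":0,"wx":0,"wy":0,"wz":0,"hand":0},{"x":0,"y":0,"z":0,"wx":0,"wy":0,"wz":0,"hand":0},{"x":0,"y":0,"z":0,"wx":0,"wy":0,"wz":0,"hand":0},{"x":0,"y":0,"z":0,"wx":0,"wy":0,"wz":0,"hand":0},{"x":0,"y":0,"z":0,"wx":0,"wy":0,"wz":0,"hand":0}])

```text
time_s: 11.45
ee_pos: [0.526, -0.0188, 0.1056]
tool_rot: [0.807, 0.59, 0.0, 0.0]
ft_force: [6.0, -1.2, -5.3]
grip_width: 0.138
grasp_force: 30.0
```

```bash
python3 -c "
from st import *
p,R=state()
w=optics.camera_params('wrist'); im=optics.snapshot('wrist')
C=np.array([.602,-.0433]); U=np.array([.9535,-.3015])
print('tcp',((p[:2]-C)@U)*1000)
for n,x,y,z in (('fin',-.079,.070,.117),('tip',-.079,.054,.10)):print(n,proj(w,np.r_[C+x*U+y*np.array([.3015,.9535]),z]))
u=proj(w,np.r_[C-.079*U+.06*np.array([.3015,.9535]),.10]).astype(int); x0=u[0]-50;y0=u[1]-40;print(x0,y0)
cv2.imwrite('pics/w7c.png',np.clip(cv2.resize(im[y0:y0+75,x0:x0+100],None,fx=8,fy=8,interpolation=cv2.INTER_CUBIC)*1.3,0,255).astype(np.uint8))
T=optics.camera_params('top');t=optics.snapshot('top');g=t.max(2)
for n,X in (('knobon',[.5845,-.3075,.129]),('knoboff',[.5185,-.2985,.129])):
    v=proj(T,X); i,j=int(v[1]),int(v[0]); print(n,g[i-1:i+2,j-1:j+2].tolist())
"
```

```text
t 11.45 p [ 0.526  -0.0188  0.1056] x [0.3027 0.9531 0.0003] y [ 0.9531 -0.3027  0.0013] z [ 0.0013 -0.0001 -1.    ] F [ 6.0064 -1.2011 -5.3137] g 0.13766745316921616 30.00052599236369 j [ 0.3839  0.216  -0.4811  1.8862  0.1139  1.0648 -0.4504]
tcp -79.81968417938359
fin [261.5761 107.9578]
tip [261.6114 139.0433]
211 87
knobon [[19, 20, 26], [19, 24, 30], [16, 19, 21]]
knoboff [[122, 122, 99], [122, 120, 99], [123, 120, 106]]
```

View pics/w7c.png

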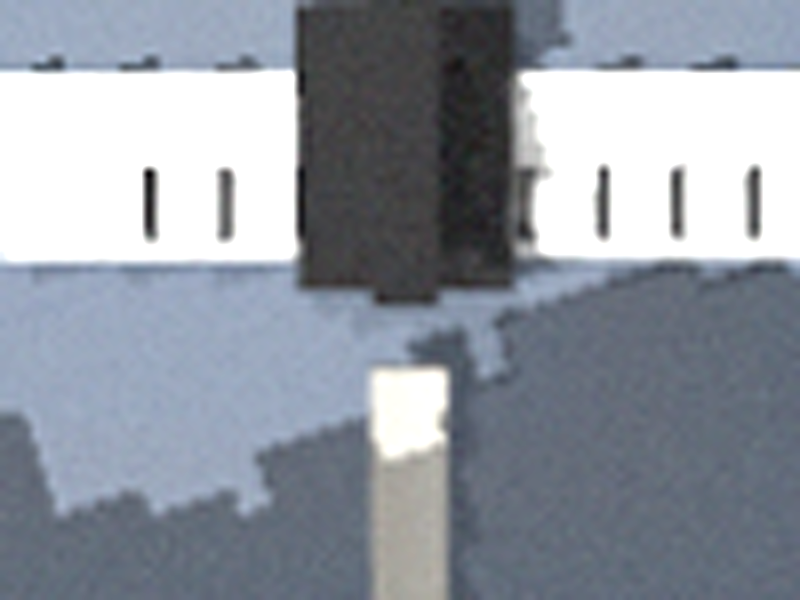

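The pointer (crop x of about 410) is level with the clip fin (about 406), an error of roughly 0.3 mm. The top view shows the lever on, and the grip is steady at 30 N, so I'm handing in.

```bash
python3 -c "
from cell import ticket
print(ticket.job_done())"
```

```text
the job is handed in; nothing more can be done
None
```

I handed the job in with the lamp lever fully on and the gripper still holding the shutter at 30 N, its pointer about 0.3 mm from the index clip; the hand-in call gave no verdict.

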